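Lock the cake turntable with its index pin

ROBOT

A 6-joint arm with a two-finger parallel gripper is mounted at the origin on a cart in front of the work surface, level with it; the furniture and walls round the work are solid. World frame = base frame: x ahead of the robot, y to its left, z up, the work surface at z = 0. Lengths are in mm, angles in rad, forces in N, time in s.
With the tool pointing down it reaches from about 275 to 750 mm from the base axis. Payload 10.2 kg.
Tool frame: the origin (TCP) lies where the fingers leave the gripper's body, on its centre line; the fingertips stand 73 mm ahead of it and the grasp point (between the pads) lies 54 mm ahead of it (ctrl.tip_extent is the z of the fingertips in the tool frame, in mm); z points along the fingers, y is the line along which they close (so a half turn about z gives the same grasp; the last joint's range is limited). The gripper opens to 85 mm and grips with 20 to 120 N. Pads are 22 mm wide; open, the fingers measure 114 mm over their backs; the gripper's body (76 mm by 85 mm) begins 54 mm behind the grasp point. The pads swing forward as they close: fully open they stand 13 mm farther back than shut.
Start: joints at [-1.45, 0.313, 1.498, -0, 1.331, -0.223], TCP at [176.948, -494.289, 303.894] pointing down, gripper open.
Joint ranges: [-2.94, 2.94], [-0.97, 2.17], [0.19, 2.56], [-1.23, 4.37], [0.02, 3.11], [-2.88, 2.88]. Speed limits (rad/s): [2.39, 2.39, 3.01, 3.14, 3.14, 3.14].

INTERFACE

Orientations are given as a unit quaternion [w, x, y, z].
In Python, from rig import readout, cams, order, ctrl gives the robot as it stands.
- The arm moves only by the shell command python3 -m handwheel 'ROWS' [OPENING] [FORCE]. ROWS is a JSON list of rows, 1 to 8 of them, each of 6 numbers: dx, dy, dz in mm, then a rotation vector rx, ry, rz in rad; each row is the pose to reach, as a shift and turn from the pose commanded when the command began, along the tool's axes at that moment; what a row does not reach only later rows make up. A row lasts 1/10 s, in which the tool goes at most 50 mm and 0.15 rad, less where a joint would pass 70% of its speed; a pose out of reach is approached as far as the arm can. OPENING is the opening from 0.0 (shut) to 1.0 (fully open), set as the command begins (- or left out keeps the last). The fingers move at their own pace and stop on an object; FORCE is the grip in N (left out, the last holds). Time passes only in rows, so rows that do not move let the fingers close. It prints the time, the measured TCP pose, the force, the opening and the grip force at its end.
- readout.sense(): the state, without advancing time (a new reading comes with each control period).
- cams.capture(name): name is "side" or "top" or "wrist"; returns (picture, depth): 400x640x3 uint8, red, green, blue; 400x640 float32, mm along the optical axis (not along the pixel's ray), 0 where there is no reading.
- cams.calibration(name): a dict with "fx", "fy", "cx", "cy" (pixels), "position" and "attitude" of the camera in the world. Camera axes: x right, y down, z forward; pixel columns grow to the right and rows downward; lengths in mm; the calibration is good to about 2 mm. A picture is of the moment at which its call begins: read the wrist's pose just before it. calibration takes no time and is no camera call; for the wrist camera it gives the pose at the moment of the call.
- order.finish_job(): hands the job in; it is judged then, once.
Trained networks look in the newest picture that a camera, given by its name, has taken for a name from the list of things; names that differ only in an ending like _2 or _b are one class to them, and where a whole thing is asked for, a point or a joint stands for the part that bears it (a point fixed in the world has none). Each returns a list of dicts, best first, with "p" (0 to 1); they miss things now and then, are a little off and sometimes report something else, mostly with a low value. They report only what shows in the picture. A call takes as long as a camera call. They do not tell look-alikes from the thing itself.
- cams.trace(target, camera): "pixels" (400x640 bool, what is visible of it) and "bbox" ([left, top, right, bottom] in pixels, round what is visible of it).
- cams.spot_point(target, camera): "uv" ([column, row] in pixels: a listed point, or the origin of a listed thing).
The state is a dict: "time_s": time; "joints": joint angles; "dq": joint speeds; "tau": joint torques, N m; "eef_pos": TCP position; "ee_rot": TCP orientation; "force": force on the tool from outside, world axes, zero at the start; "wrist_torque": the same for the moment, N m; "grip_width": opening from 0.0 (shut) to 1.0 (fully open); "grip_force": force on a finger pad.
Only numpy, scipy, OpenCV 4.12 (cv2) and the standard library are available. Lean on these libraries where they do the work, as an engineer would, in place of code of your own. Each camera call takes 0.05 s, during which the arm holds its last target. There are 200 camera calls.

TASK

Lock the cake turntable so it cannot spin while it is carried: take the locking pin out of its parking hole in the middle of the plate and press it down through the collar at the plate's edge until its foot rests on the base hidden underneath. Keep it lightly pressed down and turn the plate with it, feeling for the moment it drops into one of the hidden sockets, then press it fully home, flange on the collar, and let go. Be gentle: never ram or strain the pin, and leave the other things on the worktop where they are.

Things in the scene. Friction and masses are not known exactly. Their poses are not given: they have to be found in the camera images.
- stand: base: white drum 170 mm wide, fixed. Origin on its vertical axis at worktop level, z up. Its flat steel top (the cover plate) is 48 mm up, hidden under the revolving plate, and has 3 sockets, 16.6 mm wide, 22 deep, 120 degrees apart on a 75 mm radius about the axis. Their angles are unknown (this yaw does not tell); the collar starts 15 degrees or more from any
- plate: revolving steel plate, 201 mm across, 10 mm thick, underside 52 mm and top 62 mm above the worktop, 4 mm clear of the cover plate. Origin on the axis at its underside, z up, x towards the collar. Turns either way, over half a turn, against a friction of about 0.12 N m (1.6 N at the collar). The collar starts on the half nearer the robot; over the far half a wall cabinet is close
- plate_centre (a point): centre of the plate's top face, z up, x towards the collar; here is the plain 15 mm parking hole in which the pin stands at the start
- collar (a point): mouth centre of the guide collar on the plate, 75 mm from the axis: steel sleeve 22 mm outside, bore 13.5 mm, right through the plate; rim 72 mm above the worktop, 10 mm above the plate. z up, x away from the plate's centre. A low block beside it, towards the centre, holds the spring detent
- detent: spring-loaded detent that reaches into the collar's bore from the side of the plate's centre. It pushes the shank up to 0.75 mm outwards and grips it: in the collar the pin stays at the height where it is left, does not fall by its weight, and takes some 3 to 8 N of push to move down; 10 N is ample. Origin on its own axis at the plate's underside
- pin: loose locking pin, upright, about 80 g: steel shank 12 mm thick, 34 mm long, foot chamfered 1.5 mm; flange 32 mm wide, 34 to 38 mm above the foot, on which the fingertips can bear down; ribbed knob 24 mm thick, 38 to 70 mm above the foot, gripped from above. Origin at the foot's centre, z up to the knob. Parked, the flange lies on the plate and the foot is 28 mm above the worktop
- pin_foot (a point): centre of the pin's foot (same point and axes as pin). In the collar, resting on the cover plate, it is 48 mm above the worktop and the flange stands 10 mm above the collar; home in a socket it is 38 mm above the worktop and the flange lies on the collar
- spoon: bystander: steel teaspoon, 130 x 27 x 11 mm, lying on the worktop; origin under its centre
- timer: bystander: kitchen timer, a drum 63 mm across and 46 mm tall; origin under its centre
- spice_jar: bystander: spice jar, 46 mm across and 105 mm tall, upright; origin under its centre
Not all that is in view belongs to the job. What is shaped like the pin but orange is not meant.

How it is judged:
By the outcome, as a careful person would: the job done as asked, in the order asked, and still so for the second after the job is handed in, with the robot touching nothing.
It also fails if it takes over 72 s, if anything falls off the work surface, if the arm or the gripper's body presses on something with over 40 N, if the wrist force passes 120 N, or if a joint passes its speed limit or range.

## Working session

There is one attempt and no reset: what is moved stays moved. The work goes in short steps, Python scripts to look and compute and a shell command to move; the robot and the scene stay as the last step left them, time stands still between calls to the robot, and variables do not carry over. Pictures are saved under pics/ and viewed, at most 10 in all, crops included, and the job is handed in when it is done.

```bash
ls; mkdir -p pics
cat > h.py <<'E'
import numpy as np, cv2
from scipy.spatial.transform import Rotation as R
from rig import readout, cams, order, ctrl
def rot(q): q=np.array(q); 
def rot(q): return R.from_quat([q[1],q[2],q[3],q[0]])
def ray(cal,uv):
    d=np.array([(uv[0]-cal['fx']*0-cal['cx'])/cal['fx'],(uv[1]-cal['cy'])/cal['fy'],1.0])
    return np.array(cal['position'],float), rot(cal['attitude']).apply(d)
def at_z(cal,uv,z):
    o,d=ray(cal,uv); return o+d*(z-o[2])/d[2]
def tri(l):
    A=np.zeros((3,3));b=np.zeros(3)
    for cal,uv in l:
        o,d=ray(cal,uv);d=d/np.linalg.norm(d);P=np.eye(3)-np.outer(d,d);A+=P;b+=P@o
    x=np.linalg.solve(A,b)
    return x
def cloud(cal,depth):
    v,u=np.mgrid[0:400,0:640]
    p=np.stack([(u-cal['cx'])/cal['fx']*depth,(v-cal['cy'])/cal['fy']*depth,depth],-1)
    return rot(cal['attitude']).apply(p.reshape(-1,3)).reshape(400,640,3)+np.array(cal['position'])
E
python3 - <<'E'
from h import *
ims=[]
for c in ['side','top']:
    im,d=cams.capture(c); cv2.imwrite(f'pics/{c}0.png',im[...,::-1]); cal=cams.calibration(c); print(c,cal)
    np.savez(f'{c}0.npz',im=im,d=d)
    for t in ['pin_foot','plate_centre','collar','pin','stand','timer','spice_jar','spoon']:
        try:
            print(t,[(np.round(r['uv'],1).tolist(),round(r['p'],2)) for r in cams.spot_point(t,c)][:3])
        except Exception as e: print(t,e)
print(readout.sense(),ctrl.tip_extent)
E
```

```text
pics
side {'fx': 428.5681725179062, 'fy': 428.5681725179062, 'cx': 316.932770729131, 'cy': 203.9414073152259, 'position': array([570.02352601, 617.21998006, 663.67582182]), 'attitude': array([-0.01851227,  0.03181706,  0.89865877, -0.43710111])}
pin_foot [([332.1, 292.8], 0.71), ([308.2, 178.9], 0.65), ([322.6, 219.3], 0.64)]
plate_centre [([323.5, 210.8], 0.95)]
collar [([357.0, 203.4], 0.7), ([380.6, 308.4], 0.7)]
pin [([332.6, 290.7], 0.82), ([321.6, 221.5], 0.73), ([306.4, 177.3], 0.47)]
stand [([321.9, 230.6], 0.93)]
timer [([378.3, 310.0], 0.62), ([321.1, 211.7], 0.24)]
spice_jar [([258.7, 180.4], 0.85)]
spoon [([347.6, 178.8], 0.57)]
top {'fx': 397.1970288899627, 'fy': 397.1970288899627, 'cx': 322.6526749599329, 'cy': 200.51563496290817, 'position': array([ 353.10037446, -121.63388057,  942.59985849]), 'attitude': array([-0.0738597 ,  0.71384231, -0.69270661,  0.07163413])}
pin_foot []
plate_centre [([332.5, 215.4], 0.67)]
collar [([327.8, 250.5], 0.68)]
pin [([413.8, 213.7], 0.65), ([248.5, 219.6], 0.64), ([323.6, 218.3], 0.58)]
stand [([327.6, 222.6], 0.77)]
timer [([226.9, 257.8], 0.73)]
spice_jar [([413.0, 160.0], 0.71)]
spoon [([416.5, 263.8], 0.59)]
{'time_s': 0.9, 'joints': array([-1.45041966e+00,  3.12887436e-01,  1.49772947e+00,  1.06272398e-05,
        1.33096448e+00, -2.23396807e-01]), 'dq': array([-0.00011578,  0.00116991,  0.00027776, -0.00103321,  0.00147643,
        0.00048878]), 'tau': array([-1.55243897e-04, -4.12167585e+01, -2.59888655e+01, -2.23942093e-04,
        5.35622657e-04,  4.00642676e-06]), 'eef_pos': array([ 176.93943041, -494.28775912,  303.88950127]), 'ee_rot': array([5.89322991e-06, 9.85264026e-01, 1.71040342e-01, 4.86456589e-06]), 'force': array([ 0.06749746,  0.17755734, -0.22145668]), 'wrist_torque': array([ 0.04635321,  0.01561988, -0.0267601 ]), 'grip_force': 0.0, 'grip_width': 0.9996323683378325} 72.6
```

View pics/side0.png

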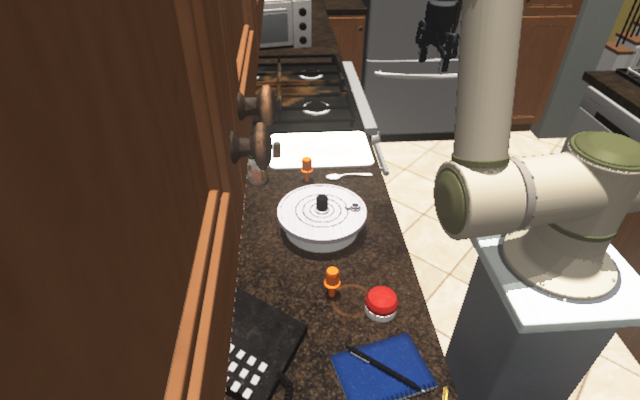

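View pics/top0.png

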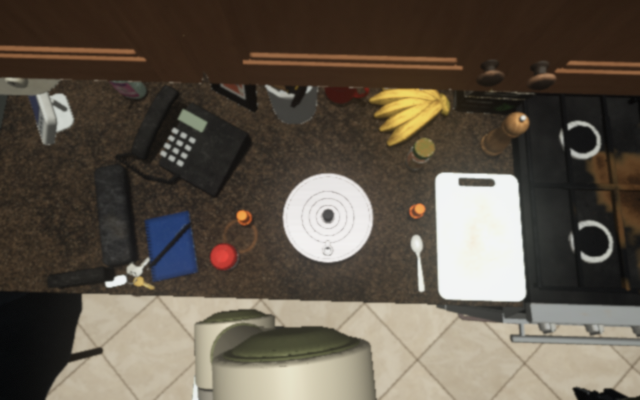

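Side view: the stand and plate are at (322,215), with a black-knobbed pin at (322,203) and the collar at about (355,208). The top view shows the plate at (328,217), the pin knob at (328,215) and the collar at (328,250).

Pin candidates:
- Black knob: side (322,203), top (328,215).
- Orange: side (332,280), top (244,217).
- Orange: side (307,167), top (417,211).

The black one fits, because it stands in the plate's central hole and isn't orange. I'll confirm that in a crop.

Run:
```python
from h import *
S=np.load('side0.npz');T=np.load('top0.npz');cs=cams.calibration('side');ct=cams.calibration('top')
a=cv2.resize(S['im'][150:250,270:380],None,fx=3.6,fy=3.6,interpolation=3)
b=cv2.resize(T['im'][165:265,275:385],None,fx=3.6,fy=3.6,interpolation=3)
cv2.imwrite('pics/crop1.png',np.hstack([a,b])[...,::-1])
P=cloud(ct,T['d']);Q=cloud(cs,S['d'])
for n,p in (('top',P),('side',Q)):
    m=(abs(p[...,2]-62)<4); m&=(p[...,0]>250)&(p[...,0]<650)&(p[...,1]>-320)&(p[...,1]<50)
    pts=p[m]; (c,r)=cv2.minEnclosingCircle(pts[:,:2].astype(np.float32)); print(n,'plate',m.sum(),np.median(pts[:,2]),c,r, pts[:,:2].min(0),pts[:,:2].max(0))
    m=(np.hypot(p[...,0]-c[0],p[...,1]-c[1])<30)&(p[...,2]>85); pts=p[m]; print('knob',m.sum(),pts.mean(0) if m.any() else '',pts[:,2].max() if m.any() else '')
    m=(np.hypot(p[...,0]-c[0],p[...,1]-c[1])<98)&(np.hypot(p[...,0]-c[0],p[...,1]-c[1])>35)&(p[...,2]>67.5)&(p[...,2]<90); pts=p[m]; print('collar',m.sum(),pts.mean(0) if m.any() else '')
print('tri pin-ish', tri([(cs,(322,203)),(ct,(328,215))]), 'collar',tri([(cs,(357,203.4)),(ct,(327.8,250.5))]))
v=Q[S['d']>0]; 
for pt in ['top','side']:
    p=(P if pt=='top' else Q).reshape(-1,3)
    for y in (-250,-120,0):
        m=(abs(p[:,1]-y)<40)&(p[:,2]>150)&(p[:,0]>350)&(p[:,0]<900); 
        if m.any(): print(pt,y,'cab x',np.percentile(p[m,0],[0,2,50]),'z',np.percentile(p[m,2],[0,2,50]))
for n,uv in (('jar',(422,145)),('or1',(417,208)),('or2',(244,214)),('timer',(223,256)),('spoon',(418,262))): print(n,P[uv[1],uv[0]])
```

```text
top plate 5681 63.17672926640819 (542.9736938476562, -183.11766052246094) 169.3625946044922 [ 401.39596627 -319.82298105] [646.06980528 -27.41780835]
knob 0  
collar 49 [ 495.74554022 -136.1603451    73.64948518]
side plate 3852 62.350145412935774 (509.1681213378906, -173.0905303955078) 147.544189453125 [ 402.79822072 -319.65222461] [601.24714757 -25.69881086]
knob 0  
collar 143 [ 478.44858451 -122.35950031   75.5732849 ]
tri pin-ish [ 501.0246136  -128.8423221    78.85604191] collar [ 422.89467093 -130.39141977   72.61666524]
top -250 cab x [583.98726448 604.06444973 612.07124696] z [465.34868725 472.36082597 561.49163446]
top -120 cab x [353.10037446 353.10037446 614.59403897] z [152.17655823 471.82805838 564.34248419]
top 0 cab x [603.14633654 603.91333212 605.08154808] z [150.0628725  162.1726528  560.15392456]
side -250 cab x [605.64740545 605.65082991 605.71470427] z [466.37284559 466.42554067 468.20156995]
side -120 cab x [605.5021061  605.60634217 605.73739813] z [466.05524403 467.14502941 483.39941305]
side 0 cab x [605.35891092 605.39794501 605.57097673] z [465.6944457  467.43613282 496.64685372]
jar [ 659.44320025 -332.11340964  108.18079062]
or1 [ 524.5667209  -327.22872821   70.90031784]
or2 [499.28300577  57.86736994  71.5329725 ]
timer [406.79056612 103.19722752  46.91336293]
spoon [ 408.56274088 -340.58188367   14.09215766]
```

View pics/crop1.png

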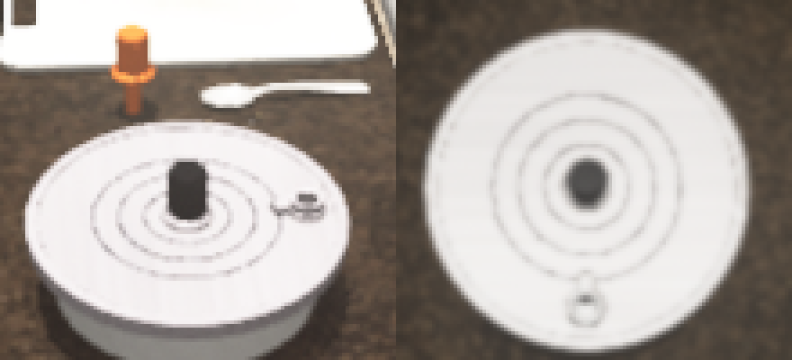

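The crop confirms it: the black knob stands in the plate's centre with its rings around it, and the orange look-alike stands on the worktop. The collar and its detent block are towards the robot, at side ≈(355,208) and top ≈(328,250). Next I check where the wrist camera sits on the tool.

Run:
```python
from h import *
c=cams.calibration('wrist');s=readout.sense();r=rot(s['ee_rot'])
print(c, r.inv().apply(np.array(c['position'])-s['eef_pos']), (r.inv()*rot(c['attitude'])).as_matrix().round(3))
for t in [(430,-130,290)]: print(r.inv().apply(np.array(t)-s['eef_pos']))
```

```text
{'fx': 325.10461483033134, 'fy': 325.10461483033134, 'cx': 319.13842227397913, 'cy': 196.6043474954367, 'position': array([ 241.18114063, -471.56116187,  373.38963477]), 'attitude': array([ 0.11002515,  0.81013414, -0.57054747, -0.0777993 ])} [ 68.14324734   0.25606224 -69.49961428] [[-0.    -0.964 -0.267]
 [ 1.    -0.    -0.001]
 [ 0.001 -0.267  0.964]]
[ 361.03346323 -257.68213146   13.88881302]
```

```bash
python3 -m handwheel '[[38,-25,0,0,0,0.04],[77,-50,1,0,0,0.08],[115,-75,1,0,0,0.12],[154,-100,2,0,0,0.16],[192,-125,2,0,0,0.19],[231,-150,2,0,0,0.22],[269,-175,3,0,0,0.25],[308,-200,3,0,0,0.28]]' 0.65 60
python3 - <<'E'
from h import *
s=readout.sense();r=rot(s['ee_rot']);print(s['joints'],r.inv().apply(np.array((455,-130,300))-s['eef_pos']),r.as_matrix()[:,0])
E
```

```text
time_s: 1.7
eef_pos: [400.3, -200.5, 301.0]
ee_rot: [0.0, 1.0, 0.031, 0.0]
force: [-0.1, -1.3, -0.1]
grip_width: 0.65
grip_force: 0.0
[-7.27191072e-01  1.43662938e-01  1.71955377e+00  1.53490370e-05
  1.27791410e+00  7.81305592e-01] [ 59.01677789 -66.95755279   1.04509979] [9.98060220e-01 6.22550003e-02 3.35667278e-04]
```

```bash
python3 -m handwheel '[[30,-34,0,0,0,0.03],[59,-67,1,0,0,0.062],[59,-67,1,0,0,0.062],[59,-67,1,0,0,0.062]]'
cat > look.py <<'E'
from h import *
import sys
def look(tag):
    s=readout.sense();cal=cams.calibration('wrist');im,d=cams.capture('wrist');cv2.imwrite(f'pics/{tag}.png',im[...,::-1]);np.savez(f'{tag}.npz',im=im,d=d,allow_pickle=True)
    print('tcp',s['eef_pos'].round(2),'F',s['force'].round(2))
    out={}
    for t in ['plate_centre','collar','pin_foot','plate','detent']:
        L=cams.spot_point(t,'wrist'); out[t]=L
        z={'plate_centre':62,'collar':72,'pin_foot':28,'plate':52,'detent':52}[t]
        for q in L[:2]: print(t,np.round(q['uv'],1),round(q['p'],2),at_z(cal,q['uv'],z).round(1))
    P=cloud(cal,d);np.savez(f'{tag}_P.npz',P=P,im=im)
    return s,cal,im,d,P
if __name__=='__main__': look(sys.argv[1])
E
python3 look.py w1
```

```text
time_s: 2.1
eef_pos: [454.3, -131.0, 299.8]
ee_rot: [0.0, 1.0, 0.002, -0.0]
force: [0.4, -0.0, -0.8]
grip_width: 0.649
grip_force: 0.0
tcp [ 454.31 -130.99  299.78] F [ 0.42 -0.04 -0.8 ]
plate_centre [314.7 128. ] 0.85 [ 503.2 -126.6   62. ]
plate_centre [498.4 209.5] 0.19 [ 424.6 -308.8   62. ]
collar [316.6 209.8] 0.55 [ 426.8 -128.6   72. ]
pin_foot [142.6 130.6] 0.89 [497.7  51.4  28. ]
pin_foot [505.7 105.3] 0.88 [ 524.2 -319.1   28. ]
plate [315.2 126.7] 0.56 [ 503.8 -127.    52. ]
```

View pics/w1.png

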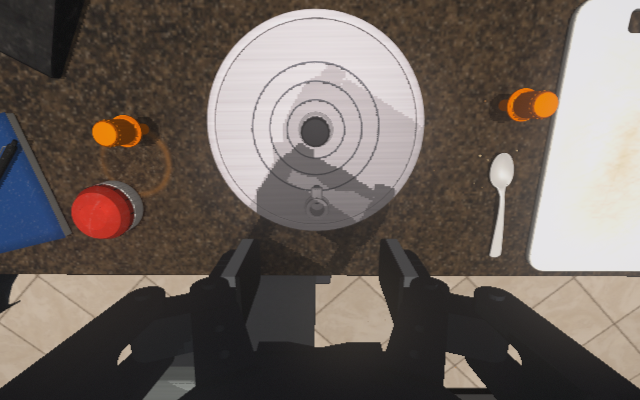

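Wrist view: the plate spans columns 207–424, the black pin knob is at (315,130) and the collar ring at (317,207). Now I fit the plate circle, then take a second, closer view.

```bash
python3 -m handwheel '[[0,0,30,0,0,0],[0,0,60,0,0,0],[0,0,60,0,0,0],[0,0,60,0,0,0]]'
cat > fit.py <<'E'
from h import *
from scipy.optimize import least_squares
def plate(im,d,cal):
    P=cloud(cal,d); m=((abs(P[...,2]-62)<7)&(np.hypot(P[...,0]-503,P[...,1]+128)<125)&(d>0)).astype(np.uint8)
    m=cv2.morphologyEx(m,cv2.MORPH_OPEN,np.ones((3,3)))
    c,_=cv2.findContours(m,cv2.RETR_EXTERNAL,cv2.CHAIN_APPROX_NONE); c=max(c,key=cv2.contourArea)[:,0]
    c=c[(c[:,1]>3)&(c[:,0]>3)&(c[:,0]<636)]
    W=np.array([at_z(cal,q,62) for q in c]); 
    f=lambda x: np.hypot(W[:,0]-x[0],W[:,1]-x[1])-x[2]
    r=least_squares(f,[503,-128,100],loss='soft_l1'); 
    print('plate fit',r.x.round(2),'rms',np.sqrt(np.mean(f(r.x)**2)).round(2),'zmed',np.median(P[...,2][m>0]).round(2)); return r.x
def pin(im,d,cal):
    P=cloud(cal,d); k=(P[...,2]>88)&(np.hypot(P[...,0]-503,P[...,1]+128)<30)&(d>0)
    q=P[k]; 
    if len(q): 
        top=q[q[:,2]>np.percentile(q[:,2],60)-2.5]; print('knob n',len(q),'ztop',np.percentile(q[:,2],80).round(1),'c',cv2.minEnclosingCircle(top[:,:2].astype(np.float32)))
E
python3 - <<'E'
from fit import *
import look
s,cal,im,d,P=look.look('w2'); plate(im,d,cal); pin(im,d,cal)
z=np.load('w1.npz')
# w1 calib: shift of 60 up, same attitude
c1=dict(cal); c1['position']=np.array(cal['position'])+np.array([454.31,-130.99,299.78])-s['eef_pos']
plate(z['im'],z['d'],c1);pin(z['im'],z['d'],c1)
cv2.imwrite('pics/w2c.png',cv2.resize(im[60:260,210:430],None,fx=2.7,fy=2.7,interpolation=3)[...,::-1])
E
```

```text
time_s: 2.8
eef_pos: [454.2, -132.0, 240.7]
ee_rot: [0.0, 1.0, 0.001, 0.0]
force: [-0.4, -0.9, 1.2]
grip_width: 0.65
grip_force: 0.0
tcp [ 454.22 -132.01  240.7 ] F [-0.42 -0.94  1.17]
collar [316.3 233. ] 0.58 [ 426.7 -129.8   72. ]
pin_foot [109.6 132.9] 0.89 [500.5  47.2  28. ]
pin_foot [539.4 103.8] 0.61 [ 524.7 -315.7   28. ]
detent [316.6 233.4] 0.47 [ 418.4 -129.8   52. ]
plate fit [ 502.3  -127.29   99.92] rms 0.54 zmed 61.6
knob n 1630 ztop 263.3 c ((493.9137268066406, -125.25938415527344), 20.535259246826172)
plate fit [ 502.42 -127.47   99.81] rms 0.44 zmed 61.64
knob n 1119 ztop 323.0 c ((492.79150390625, -128.01565551757812), 20.84193229675293)
```

View pics/w2c.png

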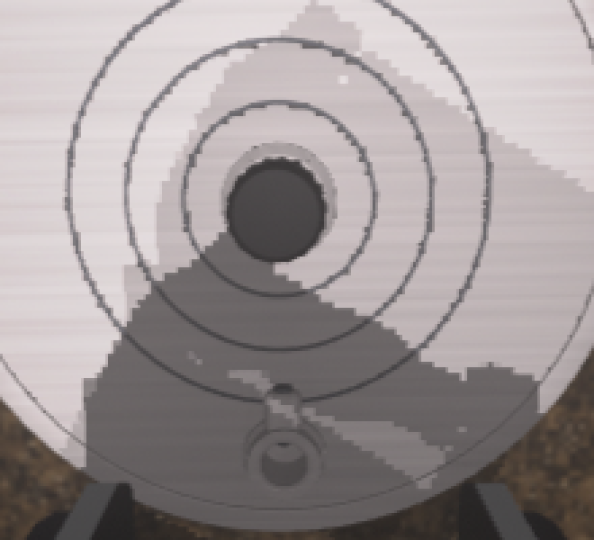

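The crop shows the knob top circle at (277,211), which is image (312.6,138.1), and the collar rim at (284,462), which is image (315.2,231.1). I triangulate both against w1.

```bash
cat > kc.py <<'E'
from fit import *
def knob(im,guess):
    g=im.max(2); m=((g<85)).astype(np.uint8); u,v=guess
    mm=np.zeros_like(m); mm[v-30:v+30,u-30:u+30]=m[v-30:v+30,u-30:u+30]
    mm=cv2.morphologyEx(mm,cv2.MORPH_OPEN,cv2.getStructuringElement(2,(7,7)))
    n,l,st,ce=cv2.connectedComponentsWithStats(mm); k=l[v,u]; 
    c,_=cv2.findContours((l==k).astype(np.uint8),0,1); e=cv2.fitEllipse(max(c,key=len)); return e
def circ(im,guess,r0,r1):
    u,v=guess; c=cv2.cvtColor(im,cv2.COLOR_RGB2GRAY)[v-30:v+30,u-30:u+30]; c=cv2.equalizeHist(cv2.resize(c,None,fx=4,fy=4,interpolation=cv2.INTER_CUBIC))
    h=cv2.HoughCircles(c,cv2.HOUGH_GRADIENT_ALT,1,2,param1=150,param2=0.6,minRadius=r0*4,maxRadius=r1*4)
    return None if h is None else [((a/4+u-30).round(2),(b/4+v-30).round(2),(r/4).round(2)) for a,b,r in h[0][:6]]
E
python3 - <<'E'
from kc import *
z1=np.load('w1.npz');z2=np.load('w2.npz');cal=cams.calibration('wrist');cal['position']=np.array(cal['position']);c1=dict(cal);c1['position']=cal['position']+np.array([454.31,-130.99,299.78])-readout.sense()['eef_pos']
print(readout.sense()['eef_pos'],readout.sense()['ee_rot'])
k1=knob(z1['im'],(315,131));k2=knob(z2['im'],(313,138));print(k1,k2)
print('knob tri',tri([(c1,k1[0]),(cal,k2[0])]),'at98',at_z(c1,k1[0],98),at_z(cal,k2[0],98))
C1=circ(z1['im'],(316,207),4,14);C2=circ(z2['im'],(315,231),4,18);print('c1',C1,'\nc2',C2)
for C,c in((C1,c1),(C2,cal)):
    for q in C or []: print(at_z(c,q[:2],72).round(2), 'R',q[2]*(c['position'][2]-72)/c['fx']/0.96)
print('hand',at_z(cal,(315.2,231.1),72),at_z(cal,(312.6,138.1),98))
E
```

```text
[ 454.32387903 -131.70406942  240.72282762] [3.72425167e-04 9.99999350e-01 8.57214528e-04 6.52962415e-04]
((314.6990661621094, 131.4921875), (27.157520294189453, 28.91849708557129), 2.11234450340271) ((311.72650146484375, 137.8800811767578), (35.118370056152344, 37.4700813293457), 9.066123962402344)
knob tri [ 503.1295405  -127.11384765   98.82547946] at98 [ 502.96726768 -127.31936458   98.        ] [ 503.15783023 -126.87928798   98.        ]
c1 [(np.float32(314.75), np.float32(211.0), np.float32(12.45)), (np.float32(316.0), np.float32(207.75), np.float32(9.26)), (np.float32(316.5), np.float32(207.0), np.float32(12.1)), (np.float32(315.75), np.float32(213.0), np.float32(11.33)), (np.float32(314.75), np.float32(209.75), np.float32(9.4)), (np.float32(318.25), np.float32(211.75), np.float32(12.49))] 
c2 [(np.float32(316.0), np.float32(238.5), np.float32(15.93)), (np.float32(309.5), np.float32(234.0), np.float32(15.72)), (np.float32(318.75), np.float32(237.75), np.float32(16.18)), (np.float32(314.0), np.float32(232.0), np.float32(15.01)), (np.float32(314.5), np.float32(226.5), np.float32(13.6)), (np.float32(313.0), np.float32(228.75), np.float32(11.97))]
[ 426.02 -126.87   72.  ] R 11.862457926631734
[ 429.3  -128.08   72.  ] R 8.823001188639752
[ 430.05 -128.56   72.  ] R 11.528975713766277
[ 424.   -127.83   72.  ] R 10.79531320985915
[ 427.28 -126.88   72.  ] R 8.956393710318574
[ 425.27 -130.24   72.  ] R 11.900570205492597
[ 422.41 -129.32   72.  ] R 12.163877124023195
[ 426.21 -124.22   72.  ] R 12.003524668836485
[ 423.05 -131.49   72.  ] R 12.354772869330729
[ 427.89 -127.76   72.  ] R 11.461380723034706
[ 432.48 -128.16   72.  ] R 10.384728836013721
[ 430.61 -126.98   72.  ] R 9.140088489223453
hand [ 428.64562227 -128.69955386   72.        ] [ 503.01844604 -127.44242342   98.        ]
```

The pin measures (503.1,-127.2) with its top at 98.8 mm against a nominal 98. The collar is at ≈(428,-128.7), 75 mm from the axis. Both agree with the given sizes, so I grasp the pin.

```bash
python3 -m handwheel '[[24,-2.2,0,0,0,0],[48.6,-4.4,10,0,0,0],[48.6,-4.4,30,0,0,0],[48.6,-4.4,55,0,0,0],[48.6,-4.4,78,0,0,0],[48.6,-4.4,93,0,0,0],[48.6,-4.4,99.7,0,0,0],[48.6,-4.4,99.7,0,0,0]]' && python3 -m handwheel '[[0,0,0,0,0,0],[0,0,0,0,0,0],[0,0,0,0,0,0],[0,0,0,0,0,0],[0,0,0,0,0,0]]' 0 60; python3 -c "
from h import *
s=readout.sense();print(s['eef_pos'],s['force'],s['wrist_torque'],s['grip_width'],s['grip_force'])"
```

```text
time_s: 3.9
eef_pos: [502.7, -127.0, 140.0]
ee_rot: [-0.0, 1.0, 0.001, -0.0]
force: [-0.1, -0.2, 0.4]
grip_width: 0.647
grip_force: 0.0
time_s: 4.4
eef_pos: [503.1, -127.2, 141.3]
ee_rot: [0.0, 1.0, 0.001, 0.001]
force: [-0.7, 0.5, 6.1]
grip_width: 0.265
grip_force: 58.6
[ 503.09137784 -127.20624485  141.31033284] [-0.72772716  0.49583621  6.12942234] [0.14706906 0.18193791 0.0075981 ] 0.26526444026869606 58.606553077697754
```

```bash
python3 -m handwheel '[[0,0,-3,0,0,0],[0,0,-12,0,0,0],[0,0,-25,0,0,0],[0,0,-40,0,0,0],[0,0,-54,0,0,0],[0,0,-60,0,0,0],[0,0,-60,0,0,0],[0,0,-60,0,0,0]]' && python3 -m handwheel '[[-15,0,0,0,0,0],[-35,0,0,0,0,0],[-45,0,0,0,0,0],[-50,0,0,0,0,0],[-50,0,0,0,0,0],[-50,0,0,0,0,0],[-50,0,0,0,0,0]]'
python3 - <<'E'
from kc import *
import look
s,cal,im,d,P=look.look('w3'); plate(im,d,cal); print(s['grip_width'],s['grip_force'])
im2,_=cams.capture('side'); cv2.imwrite('pics/s3.png',im2[...,::-1])
a=cv2.resize(im,(400,250)); a=im[150:400,160:480]; b=cv2.resize(im2[120:245,260:420],(320,250),interpolation=3)
cv2.imwrite('pics/m3.png',cv2.resize(np.hstack([a,b]),None,fx=1.25,fy=1.25,interpolation=3)[...,::-1])
E
```

```text
time_s: 5.2
eef_pos: [502.5, -127.0, 200.0]
ee_rot: [-0.0, 1.0, 0.001, -0.0]
force: [-0.1, 0.2, -0.6]
grip_width: 0.26
grip_force: 58.7
time_s: 5.9
eef_pos: [453.1, -127.2, 200.2]
ee_rot: [0.0, 1.0, 0.001, 0.0]
force: [0.5, -1.1, 0.3]
grip_width: 0.26
grip_force: 58.7
tcp [ 453.14 -127.22  200.16] F [ 0.51 -1.08  0.32]
plate_centre [318.4 139.8] 0.61 [ 501.1 -126.6   62. ]
pin_foot [ 82.4 136.5] 0.97 [499.8  46.7  28. ]
pin_foot [321.4 225.3] 0.81 [ 430.8 -129.    28. ]
plate [319.5 136.6] 0.96 [ 502.2 -127.3   52. ]
plate fit [ 503.95 -127.27   99.56] rms 13.46 zmed 61.58
0.2604307229441964 58.72270703315735
```

View pics/m3.png

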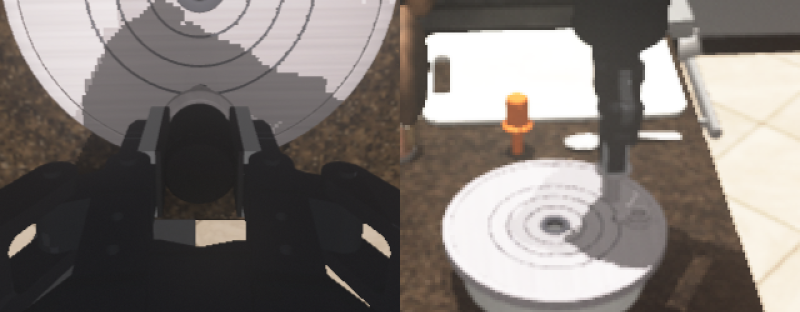

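The pin is held upright (side crop, at the gripper near (615,180)) and the parking hole is empty at (555,225). I move over the collar and then lower it in small guarded steps.

```bash
cat > g.py <<'E'
import sys
from rig import readout
s=readout.sense();f=s['force'];p=s['eef_pos'];fz=float(sys.argv[1]);fl=float(sys.argv[2]);lo=float(sys.argv[3]) if len(sys.argv)>3 else -99
print('t%.1f'%s['time_s'],p.round(2),'foot %.2f'%(p[2]-113.3),f.round(1),s['wrist_torque'].round(2),'grip',s['grip_force'].round(1))
sys.exit(1 if f[2]>fz or (f[0]**2+f[1]**2)**.5>fl or f[2]<lo else 0)
E
python3 -m handwheel '[[-13,0.8,0,0,0,0],[-22,1.6,2,0,0,0],[-25.5,1.6,6,0,0,0],[-25.5,1.6,10,0,0,0],[-25.5,1.6,11,0,0,0],[-25.5,1.6,11,0,0,0]]' >/dev/null && python3 g.py 8 6 && python3 -m handwheel '[[0,0,1,0,0,0],[0,0,2,0,0,0],[0,0,2.5,0,0,0]]' >/dev/null && python3 g.py 8 6 && python3 -m handwheel '[[0,0,0.5,0,0,0],[0,0,1,0,0,0],[0,0,1,0,0,0]]' >/dev/null && python3 g.py 8 6 && python3 -m handwheel '[[0,0,0.5,0,0,0],[0,0,1,0,0,0],[0,0,1,0,0,0]]' >/dev/null && python3 g.py 8 6  && python3 -m handwheel '[[0,0,0.5,0,0,0],[0,0,1,0,0,0],[0,0,1,0,0,0]]' >/dev/null && python3 g.py 8 6
```

```text
Traceback (most recent call last):
  File "g.py", line 4, in <module>
    print('t%.1f'%s['time_s'],p.round(2),'foot %.2f'%(p[2]-113.3),f.round(1),s['wrist_torque'].round(2),'grip',s['grip_force'].round(1))
                                                                                                               ^^^^^^^^^^^^^^^^^^^^^
AttributeError: 'float' object has no attribute 'round'
```

```bash
sed -i "s/s\['grip_force'\].round(1)/round(s['grip_force'],1)/" g.py; python3 g.py 8 6 && python3 -m handwheel '[[0,0,1,0,0,0],[0,0,2,0,0,0],[0,0,2.5,0,0,0]]' >/dev/null && python3 g.py 8 6 && python3 -m handwheel '[[0,0,0.5,0,0,0],[0,0,1,0,0,0],[0,0,1,0,0,0]]' >/dev/null && python3 g.py 8 6 && python3 -m handwheel '[[0,0,0.5,0,0,0],[0,0,1,0,0,0],[0,0,1,0,0,0]]' >/dev/null && python3 g.py 8 6  && python3 -m handwheel '[[0,0,0.5,0,0,0],[0,0,1,0,0,0],[0,0,1,0,0,0]]' >/dev/null && python3 g.py 8 6
```

```text
t6.8 [ 427.42 -128.81  188.98] foot 75.68 [-0.3  0.5 -0.6] [ 0.02  0.01 -0.08] grip 58.7
t7.2 [ 427.26 -128.78  186.6 ] foot 73.30 [-1.  -0.3 -0. ] [-0.04 -0.02 -0.02] grip 58.7
t7.5 [ 427.22 -128.81  185.67] foot 72.37 [ 0.   0.4 -1.2] [0.05 0.01 0.02] grip 58.7
t7.8 [ 427.18 -128.79  184.63] foot 71.33 [ 1.3  0.1 -0.5] [-0.    0.02 -0.  ] grip 58.7
t8.1 [ 427.24 -128.81  183.68] foot 70.38 [ 0.1  0.5 -1.2] [-0.01 -0.07  0.01] grip 58.7
```

```bash
python3 -m handwheel '[[0,0,0.5,0,0,0],[0,0,1,0,0,0],[0,0,1,0,0,0]]' >/dev/null && python3 g.py 8 6 && python3 -m handwheel '[[0,0,0.5,0,0,0],[0,0,1,0,0,0],[0,0,1,0,0,0]]' >/dev/null && python3 g.py 8 6 && python3 -m handwheel '[[0,0,0.5,0,0,0],[0,0,1,0,0,0],[0,0,1,0,0,0]]' >/dev/null && python3 g.py 8 6 && python3 -m handwheel '[[0,0,1,0,0,0],[0,0,2,0,0,0],[0,0,2,0,0,0]]' >/dev/null && python3 g.py 8 6  && python3 -m handwheel '[[0,0,1,0,0,0],[0,0,2,0,0,0],[0,0,2,0,0,0]]' >/dev/null && python3 g.py 8 6
```

```text
t8.3 [ 427.25 -128.8   182.68] foot 69.38 [ 0.7 -0.2 -0.8] [ 0.07 -0.14  0.  ] grip 58.7
t8.7 [ 427.26 -128.8   181.67] foot 68.37 [ 1.5  0.4 -0.7] [ 0.09 -0.23  0.01] grip 58.7
t8.9 [ 427.25 -128.81  180.69] foot 67.39 [ 1.4 -0.3 -0.7] [ 0.03 -0.34 -0.01] grip 58.7
t9.2 [ 427.26 -128.82  178.63] foot 65.33 [ 1.4  0.4 -0.4] [ 0.04 -0.34 -0.01] grip 58.7
t9.6 [ 427.25 -128.83  176.68] foot 63.38 [ 0.8 -0.   1.3] [ 0.08 -0.29  0.03] grip 58.8
```

The pin is in the bore. I continue down towards the cover plate, where the foot should be at 48.

```bash
python3 -m handwheel '[[0,0,1,0,0,0],[0,0,2,0,0,0],[0,0,3,0,0,0]]' >/dev/null && python3 g.py 11 7 && python3 -m handwheel '[[0,0,1,0,0,0],[0,0,2,0,0,0],[0,0,3,0,0,0]]' >/dev/null && python3 g.py 11 7 && python3 -m handwheel '[[0,0,1,0,0,0],[0,0,2,0,0,0],[0,0,3,0,0,0]]' >/dev/null && python3 g.py 11 7 && python3 -m handwheel '[[0,0,1,0,0,0],[0,0,2,0,0,0],[0,0,3,0,0,0]]' >/dev/null && python3 g.py 11 7
```

```text
t9.8 [ 427.29 -128.81  173.75] foot 60.45 [1.4 1.2 4.8] [ 0.3  -0.16 -0.07] grip 58.8
t10.2 [ 427.3 -128.8  170.7] foot 57.40 [1.2 1.8 4.8] [ 0.32 -0.17 -0.  ] grip 58.8
t10.4 [ 427.3  -128.8   167.72] foot 54.42 [1.2 1.9 5.9] [ 0.24 -0.2  -0.03] grip 58.8
t10.8 [ 427.32 -128.8   164.74] foot 51.44 [1.  2.  5.7] [ 0.29 -0.22 -0.05] grip 58.8
```

```bash
python3 -m handwheel '[[0,0,1,0,0,0],[0,0,2,0,0,0],[0,0,2,0,0,0]]' >/dev/null && python3 g.py 9 7 && python3 -m handwheel '[[0,0,0.5,0,0,0],[0,0,0.5,0,0,0]]' >/dev/null && python3 g.py 9 7 && python3 -m handwheel '[[0,0,0.5,0,0,0],[0,0,0.5,0,0,0]]' >/dev/null && python3 g.py 9 7 && python3 -m handwheel '[[0,0,0.3,0,0,0],[0,0,0.3,0,0,0]]' >/dev/null && python3 g.py 9 7 && python3 -m handwheel '[[0,0,0.3,0,0,0],[0,0,0.3,0,0,0]]' >/dev/null && python3 g.py 9 7 && python3 -m handwheel '[[0,0,0.3,0,0,0],[0,0,0.3,0,0,0]]' >/dev/null && python3 g.py 9 7
```

```text
t11.1 [ 427.28 -128.81  162.62] foot 49.32 [1.3 1.3 3.7] [ 0.22 -0.39 -0.02] grip 58.8
t11.2 [ 427.31 -128.81  162.23] foot 48.93 [1.3 1.5 4. ] [ 0.32 -0.38 -0.06] grip 58.8
t11.4 [ 427.31 -128.82  161.76] foot 48.46 [1.7 1.8 4.7] [ 0.26 -0.36  0.  ] grip 58.8
t11.7 [ 427.3  -128.82  161.47] foot 48.17 [2.8 0.8 4.1] [ 0.31 -0.33  0.01] grip 58.9
t11.8 [ 427.31 -128.82  161.27] foot 47.97 [0.9 1.4 6.7] [ 0.38 -0.22  0.  ] grip 59.2
t12.1 [ 427.37 -128.84  161.22] foot 47.92 [1.2 2.2 9.4] [ 0.4  -0.09 -0.04] grip 59.6
```

The foot is on the cover plate at 48 mm, with light pressure. Next I work out arc increments for the search.

```bash
cat > a.py <<'E'
import sys
from rig import readout
import numpy as np
s=readout.sense();f=s['force'];p=s['eef_pos'];d=p[:2]-[502.4,-127.4]
zmin=float(sys.argv[1]);a=np.arctan2(-d[1],-d[0])
print('t%.1f a %.3f r %.2f z %.2f'%(s['time_s'],a,np.hypot(*d),p[2]),f.round(1),'rad %.1f tan %.1f'%(f[:2]@d/np.hypot(*d),(f[0]*-d[1]+f[1]*d[0])/np.hypot(*d)))
sys.exit(1 if p[2]<zmin or f[2]>16 or np.hypot(*f[:2])>11 else 0)
E
python3 -m handwheel '[[0,0,0.2,0,0,0],[0,0,0.2,0,0,0]]' >/dev/null; python3 a.py 160.97
python3 - <<'E'
import numpy as np
p=lambda a:75*np.array([-np.cos(a),np.sin(a)])
a=.019
for k in range(40):
    b=a+.04*k; print('%.2f: [%.2f,%.2f],[%.2f,%.2f]'%((b,)+tuple(p(b+.02)-p(b))+tuple(p(b+.04)-p(b))), end='   ' if k%2==0 else '\n')
E
```

```text
t12.2 a 0.019 r 75.00 z 161.21 [ 1.1  2.8 12.1] rad -1.1 tan -2.8
0.02: [0.04,1.50],[0.12,3.00]   0.06: [0.10,1.50],[0.24,2.99]
0.10: [0.16,1.49],[0.36,2.98]   0.14: [0.22,1.48],[0.47,2.96]
0.18: [0.28,1.47],[0.59,2.94]   0.22: [0.34,1.46],[0.71,2.91]
0.26: [0.40,1.45],[0.83,2.88]   0.30: [0.46,1.43],[0.94,2.85]
0.34: [0.51,1.41],[1.05,2.81]   0.38: [0.57,1.39],[1.17,2.76]
0.42: [0.62,1.36],[1.28,2.72]   0.46: [0.68,1.34],[1.38,2.66]
0.50: [0.73,1.31],[1.49,2.60]   0.54: [0.78,1.28],[1.59,2.54]
0.58: [0.83,1.25],[1.69,2.48]   0.62: [0.88,1.21],[1.79,2.41]
0.66: [0.93,1.18],[1.88,2.33]   0.70: [0.98,1.14],[1.98,2.26]
0.74: [1.02,1.10],[2.06,2.18]   0.78: [1.06,1.06],[2.15,2.09]
0.82: [1.11,1.01],[2.23,2.00]   0.86: [1.15,0.97],[2.31,1.91]
0.90: [1.18,0.92],[2.38,1.82]   0.94: [1.22,0.87],[2.46,1.72]
0.98: [1.25,0.82],[2.52,1.62]   1.02: [1.29,0.77],[2.59,1.52]
1.06: [1.32,0.72],[2.64,1.42]   1.10: [1.34,0.67],[2.70,1.31]
1.14: [1.37,0.61],[2.75,1.20]   1.18: [1.39,0.56],[2.79,1.09]
1.22: [1.41,0.50],[2.84,0.98]   1.26: [1.43,0.45],[2.87,0.86]
1.30: [1.45,0.39],[2.91,0.75]   1.34: [1.46,0.33],[2.93,0.63]
1.38: [1.48,0.27],[2.96,0.51]   1.42: [1.48,0.21],[2.97,0.39]
1.46: [1.49,0.15],[2.99,0.27]   1.50: [1.50,0.09],[3.00,0.16]
1.54: [1.50,0.03],[3.00,0.04]   1.58: [1.50,-0.03],[3.00,-0.08]
```

```bash
python3 -m handwheel '[[0.04,1.5,0,0,0,0],[0.12,3,0,0,0,0]]' >/dev/null; python3 a.py 160.97 && python3 -m handwheel '[[0.1,1.5,0,0,0,0],[0.24,3,0,0,0,0]]' >/dev/null; python3 a.py 160.97 && python3 -m handwheel '[[0.16,1.5,0,0,0,0],[0.36,3,0,0,0,0]]' >/dev/null; python3 a.py 160.97
```

```text
t12.4 a 0.049 r 75.06 z 161.13 [ 0.9  9.8 14. ] rad -1.3 tan -9.7
t12.7 a 0.085 r 75.06 z 161.08 [ 1.9 11.3 14.6] rad -2.8 tan -11.1
t12.7 a 0.085 r 75.06 z 161.08 [ 1.9 11.3 14.6] rad -2.8 tan -11.1
```

```bash
python3 -m handwheel '[[0,0,-0.15,0,0,0],[0,0,-0.25,0,0,0]]' >/dev/null; python3 a.py 160.97; python3 -m handwheel '[[0.16,1.5,0,0,0,0],[0.36,3,0,0,0,0]]' >/dev/null; python3 a.py 160.97 && python3 -m handwheel '[[0.22,1.5,0,0,0,0],[0.48,2.97,0,0,0,0]]' >/dev/null; python3 a.py 160.97
python3 - <<'E'
from h import *
im,d=cams.capture('side');cv2.imwrite('pics/s4.png',cv2.resize(im[120:260,250:430],None,fx=3,fy=3,interpolation=3)[...,::-1])
E
```

```text
t12.8 a 0.087 r 75.08 z 161.16 [ 1.5  8.4 10.4] rad -2.2 tan -8.2
t13.1 a 0.124 r 75.07 z 161.12 [ 2.3 10.9 11.6] rad -3.6 tan -10.5
t13.1 a 0.124 r 75.07 z 161.12 [ 2.3 10.9 11.6] rad -3.6 tan -10.5
```

View pics/s4.png

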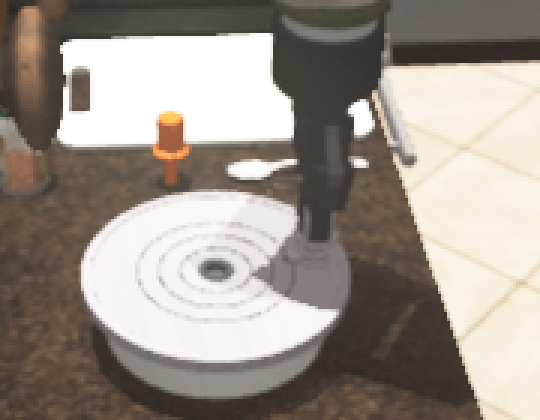

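The side crop shows the pin upright in the collar at about (310,245), with the plate turning along with it. I continue with a slightly higher lateral limit.

```bash
sed -i 's/>11 else/>15 else/' a.py; python3 -m handwheel '[[0.22,1.5,0,0,0,0],[0.48,2.97,0,0,0,0]]' >/dev/null; python3 a.py 160.97 && python3 -m handwheel '[[0.28,1.47,0,0,0,0],[0.59,2.94,0,0,0,0]]' >/dev/null; python3 a.py 160.97 && python3 -m handwheel '[[0.34,1.46,0,0,0,0],[0.71,2.91,0,0,0,0]]' >/dev/null; python3 a.py 160.97 && python3 -m handwheel '[[0.4,1.45,0,0,0,0],[0.83,2.88,0,0,0,0]]' >/dev/null; python3 a.py 160.97 && python3 -m handwheel '[[0.46,1.43,0,0,0,0],[0.94,2.85,0,0,0,0]]' >/dev/null; python3 a.py 160.97 && python3 -m handwheel '[[0.51,1.41,0,0,0,0],[1.05,2.81,0,0,0,0]]' >/dev/null; python3 a.py 160.97
```

```text
t13.3 a 0.163 r 75.04 z 161.11 [ 2.2 10.3 13.1] rad -3.8 tan -9.8
t13.5 a 0.202 r 75.01 z 161.12 [ 0.7 11.9 13.4] rad -3.1 tan -11.5
t13.7 a 0.241 r 75.00 z 161.10 [ 1.5 11.7 14.2] rad -4.2 tan -11.0
t13.9 a 0.280 r 74.97 z 161.10 [ 0.3 11.7 13.2] rad -3.5 tan -11.1
t14.1 a 0.319 r 74.94 z 161.07 [ 0.5 11.6 14.3] rad -4.1 tan -10.8
t14.3 a 0.358 r 74.91 z 161.11 [-0.4 12.3 15.8] rad -3.9 tan -11.6
```

```bash
python3 -m handwheel '[[0.8,1.3,-0.15,0,0,0],[1.4,2.67,-0.15,0,0,0]]' >/dev/null; python3 a.py 160.9 && python3 -m handwheel '[[0.62,1.36,0,0,0,0],[1.28,2.72,0,0,0,0]]' >/dev/null; python3 a.py 160.9 && python3 -m handwheel '[[0.68,1.34,0,0,0,0],[1.38,2.66,0,0,0,0]]' >/dev/null; python3 a.py 160.9 && python3 -m handwheel '[[0.73,1.31,0,0,0,0],[1.49,2.6,0,0,0,0]]' >/dev/null; python3 a.py 160.9 && python3 -m handwheel '[[0.78,1.28,0,0,0,0],[1.59,2.54,0,0,0,0]]' >/dev/null; python3 a.py 160.9 && python3 -m handwheel '[[0.83,1.25,0,0,0,0],[1.69,2.48,0,0,0,0]]' >/dev/null; python3 a.py 160.9 && python3 -m handwheel '[[0.88,1.21,0,0,0,0],[1.79,2.41,0,0,0,0]]' >/dev/null; python3 a.py 160.9 && python3 -m handwheel '[[0.93,1.18,0,0,0,0],[1.88,2.33,0,0,0,0]]' >/dev/null; python3 a.py 160.9
```

```text
t14.5 a 0.397 r 74.80 z 161.07 [-1.1 12.5 14. ] rad -3.8 tan -12.0
t14.7 a 0.436 r 74.75 z 161.10 [-1.5 11.8 15.6] rad -3.6 tan -11.3
t14.9 a 0.475 r 74.74 z 161.08 [-3.  12.  15.3] rad -2.8 tan -12.1
t15.1 a 0.513 r 74.70 z 161.05 [-3.6 12.3 15. ] rad -2.9 tan -12.5
t15.3 a 0.554 r 74.68 z 161.04 [-4.1 10.7 14.7] rad -2.1 tan -11.3
t15.5 a 0.598 r 74.73 z 160.99 [-3.1  8.3 12.4] rad -2.2 tan -8.6
t15.7 a 0.648 r 74.87 z 160.79 [-1.   2.3  3.4] rad -0.6 tan -2.4
t15.7 a 0.648 r 74.87 z 160.79 [-1.   2.3  3.4] rad -0.6 tan -2.4
```

The pin dropped at a≈0.65 rad: Fz fell from 12 to 3 N, z sank and the drag vanished. Now I press in gently.

```bash
python3 -m handwheel '[[0,0,0.4,0,0,0],[0,0,0.8,0,0,0],[0,0,0.8,0,0,0]]' >/dev/null; python3 a.py 0 && python3 g.py 10 7 && python3 -m handwheel '[[0,0,0.5,0,0,0],[0,0,1,0,0,0],[0,0,1,0,0,0]]' >/dev/null && python3 g.py 10 7 && python3 -m handwheel '[[0,0,0.5,0,0,0],[0,0,1,0,0,0],[0,0,1,0,0,0]]' >/dev/null && python3 g.py 10 7
```

```text
t16.0 a 0.656 r 74.93 z 160.01 [-0.5  0.8  2.7] rad -0.1 tan -0.9
t16.0 [ 443.04 -173.13  160.01] foot 46.71 [-0.5  0.8  2.7] [0.31 0.12 0.03] grip 59.0
t16.3 [ 443.17 -173.26  159.07] foot 45.77 [-0.8  0.7  2.6] [ 0.08  0.11 -0.04] grip 58.9
t16.6 [ 443.23 -173.3   158.11] foot 44.81 [ 0.4 -0.1  2.5] [-0.02  0.04 -0.02] grip 58.9
```

```bash
python3 -m handwheel '[[0,0,1,0,0,0],[0,0,2,0,0,0],[0,0,2,0,0,0]]' >/dev/null && python3 g.py 10 7 && python3 -m handwheel '[[0,0,1,0,0,0],[0,0,2,0,0,0],[0,0,2,0,0,0]]' >/dev/null && python3 g.py 10 7 && python3 -m handwheel '[[0,0,1,0,0,0],[0,0,2,0,0,0],[0,0,2,0,0,0]]' >/dev/null && python3 g.py 10 7 && python3 -m handwheel '[[0,0,0.4,0,0,0],[0,0,0.4,0,0,0]]' >/dev/null && python3 g.py 10 7 && python3 -m handwheel '[[0,0,0.4,0,0,0],[0,0,0.4,0,0,0]]' >/dev/null && python3 g.py 10 7 && python3 -m handwheel '[[0,0,0.4,0,0,0],[0,0,0.4,0,0,0]]' >/dev/null && python3 g.py 10 7 && python3 -m handwheel '[[0,0,0.4,0,0,0],[0,0,0.4,0,0,0]]' >/dev/null && python3 g.py 10 7
```

```text
t16.9 [ 443.25 -173.29  156.02] foot 42.72 [ 0.1 -0.9  1.8] [-0.18  0.02  0.01] grip 58.8
t17.2 [ 443.27 -173.27  154.05] foot 40.75 [-0.5 -1.4  1.5] [-0.31 -0.01  0.01] grip 58.8
t17.5 [ 443.23 -173.24  152.05] foot 38.75 [ 0.8 -1.2  0.9] [-0.29 -0.08 -0.05] grip 58.8
t17.7 [ 443.26 -173.27  151.8 ] foot 38.50 [ 0.5 -2.1  2.7] [-0.33 -0.    0.06] grip 58.9
t17.9 [ 443.26 -173.25  151.41] foot 38.11 [-0.3 -1.3  2.8] [-0.3   0.    0.05] grip 58.9
t18.1 [ 443.29 -173.26  151.28] foot 37.98 [-0.9 -0.8  6.7] [-0.2   0.15  0.  ] grip 59.4
t18.3 [ 443.35 -173.31  151.25] foot 37.95 [-2.9 -0.3 11.5] [-0.04  0.34  0.04] grip 59.7
```

The pin is home: the foot is at 38 mm and the flange is firm on the collar. I release, rise and check.

```bash
python3 -m handwheel '[[0,0,-0.3,0,0,0],[0,0,-0.3,0,0,0],[0,0,-0.3,0,0,0],[0,0,-0.3,0,0,0],[0,0,-0.3,0,0,0]]' 0.6 && python3 -m handwheel '[[0,0,-5,0,0,0],[0,0,-20,0,0,0],[0,0,-45,0,0,0],[0,0,-75,0,0,0],[-20,0,-100,0,0,0],[-50,0,-110,0,0,0],[-50,0,-110,0,0,0],[-50,0,-110,0,0,0]]'
python3 - <<'E'
from kc import *
cal=cams.calibration('wrist');im,d=cams.capture('wrist');P=cloud(cal,d)
im2,_=cams.capture('side')
cv2.imwrite('pics/f.png',np.hstack([cv2.resize(im,(480,300)),cv2.resize(im2[130:245,265:388],(320,300),interpolation=3)])[...,::-1])
np.savez('f.npz',im=im,d=d)
for t in ('pin','collar'): print(t,[(q['uv'],q['p']) for q in cams.spot_point(t,'wrist')][:3])
E
```

```text
time_s: 18.8
eef_pos: [443.2, -173.1, 150.7]
ee_rot: [-0.0, 1.0, 0.001, -0.0]
force: [1.2, -0.2, 0.2]
grip_width: 0.599
grip_force: 0.0
time_s: 19.6
eef_pos: [393.2, -173.4, 261.4]
ee_rot: [0.0, 1.0, 0.001, 0.0]
force: [-0.3, 0.1, -0.7]
grip_width: 0.599
grip_force: 0.0
pin [([490.5, 39.8], 0.93), ([71.9, 66.5], 0.93), ([317.1, 130.7], 0.63)]
collar []
```

View pics/f.png

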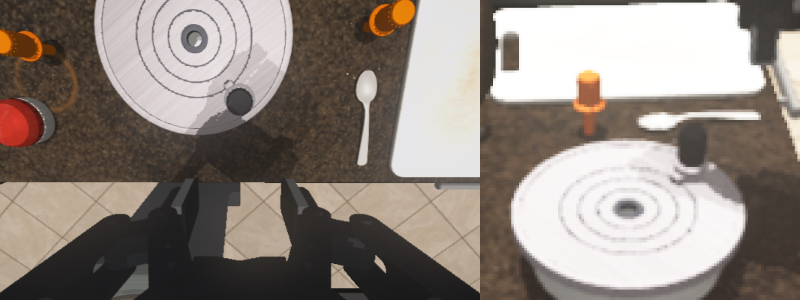

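The pin stands upright in the collar, with the knob at wrist (319,135) and at side crop (692,145). The parking hole is empty and the bystanders haven't moved. I check the knob's height from two views.

Run:
```python
from kc import *
z=np.load('f.npz');cal=cams.calibration('wrist');cs=cams.calibration('side')
k=knob(z['im'],(318,135));print(k[0]);us=(265+(692-480)*123/320,130+126*115/300)
for h in (98,108,118): print(h,at_z(cal,k[0],h).round(1))
print(tri([(cal,k[0]),(cs,us)]))
```

```text
(318.8262939453125, 135.84228515625)
98 [ 441.8 -172.8   98. ]
108 [ 442.6 -172.8  108. ]
118 [ 443.5 -172.8  118. ]
[ 442.48986999 -172.74542702  112.24391909]
```

```bash
python3 -c "
from h import *
import pickle;c=cams.calibration('wrist');pickle.dump(c,open('c1.pkl','wb'));np.savez('f1.npz',im=cams.capture('wrist')[0])"; python3 -m handwheel '[[0,-40,0,0,0,0],[0,-80,0,0,0,0],[0,-100,0,0,0,0],[0,-100,0,0,0,0],[0,-100,0,0,0,0],[0,-100,0,0,0,0]]'>/dev/null
python3 - <<'E'
from kc import *
import pickle
c1=pickle.load(open('c1.pkl','rb'));i1=np.load('f1.npz')['im'];c2=cams.calibration('wrist');i2=cams.capture('wrist')[0]
L=[]
def proj(c,X):
    q=rot(c['attitude']).inv().apply(np.array(X)-c['position']);return (int(c['cx']+c['fx']*q[0]/q[2]),int(c['cy']+c['fy']*q[1]/q[2]))
for c,i in((c1,i1),(c2,i2)):
    e=knob(i,proj(c,(442.6,-172.8,106)));print(e);L.append((c,e[0]))
print(tri(L)); 
for h in (98,108,118): print(h,[at_z(c,e,h).round(1) for c,e in L])
E
```

```text
((319.66522216796875, 136.9523162841797), (33.113643646240234, 34.69171905517578), 63.85132598876953)
((458.9103088378906, 134.9556884765625), (35.69632339477539, 50.72306442260742), 97.23592376708984)
[ 441.41287478 -173.3543723    95.95309629]
98 [array([ 441. , -173.4,   98. ]), array([ 442.2, -172.5,   98. ])]
108 [array([ 441.9, -173.4,  108. ]), array([ 443. , -168.2,  108. ])]
118 [array([ 442.8, -173.4,  118. ]), array([ 443.8, -164. ,  118. ])]
```

The side-lit second ellipse takes in the knob's flank, so its centre is biased. The top's own centre is u≈466.5, which gives a knob top of 108 mm. That is home (38+70), so I hand in.

```bash
python3 -c "
from rig import order
print(order.finish_job())"
```

```text
the job is handed in; nothing more can be done
None
```

The pin dropped into a hidden socket about 36° round from the start and is pressed home with its flange on the collar. I let go of it and handed the job in; the side objects look unmoved in the final pictures.

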